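# Unclamp a pressure cooker and hold its lid over the pot

### The job

The pressure cooker on the hob has cooled down with its preserving jars inside. Wind the knob on its lid anticlockwise, as often as it takes, until the clamp jaws are fully open against their stops; then lift the lid by the knob straight up off the pot and finish holding it there in the gripper, level and still, about 8 cm above the pot's rim and centred over the pot, so that the drops under it fall back in. Leave the pot standing where it is and do not disturb the things around it.

Things in the scene. Friction and masses are not known exactly. Their poses are not given: they have to be found in the camera images.
- cooker_pot: Steel pressure-cooker pot, loose on the hob's glass (8 mm above the worktop), 2.3 kg with the three jars in it. Origin: centre of its underside, z up. Wall 185 mm across, rim 118 mm above the origin, its flange 200 mm across, 6 mm thick. Black side grips at +y and -y reach 134 mm from the axis, 103 mm up; tongues beside them stand in forks of the lid, so it cannot turn.
- cooker_lid: Steel lid, 203 mm across, 0.4 to 0.6 kg in all, lying on the pot (118 mm above the pot's origin, axes parallel to it). Origin: on the axis, underside of its edge, z up. A plug reaches 9 mm down into the pot with 3 mm play. Dome 23 mm high; jaw bridges and steam valve, 46 mm and more from the axis, up to 37 mm; black knob in the middle up to 71 mm.
- jaw_far (a joint): Opening of the clamp jaw at the lid's +x, m: 0 = hooked under the rim, 0.011 = fully out, its lug against the bridge (stop). The other jaw, at -x, moves alike; the knob drives both (0.011 m for 3.6 rad). They let go of the rim only when most of the way out. Shut, the lid measures 232 mm over the jaws, open 254 mm.
- lid_knob (a joint): Turn of the lid's knob, rad, about the vertical axis: 0 = jaws shut, grows anticlockwise seen from above, 3.6 = jaws fully open (hard stop). Starts between 0 and 0.6. Takes about 0.1 N m and stays where it is left. At 0 the knob's bar is parallel to the lid's x axis. Wall cabinets hang 0.52 m above the worktop, 90 mm behind this axis and to its right: come from the robot's side.
- knob_grip (a point): Point on the knob's axis in its black bar grip, 58 mm above the lid's origin, 176 mm above the pot's. Turns with the knob: x runs along the bar, y across it. The bar is 62 mm long, 16 mm wide, 31 mm high, from 18 mm below this point to 13 mm above it; under it lies a disc 64 mm across. The lid hangs balanced under the bar.
- funnel: Bystander: small aluminium funnel standing on its wide rim, 58 mm across and 58 mm high; origin at its underside; to be left alone.
- jar: Bystander: glass preserving jar with a green lid, 64x68 mm and 84 mm high; origin at its underside; to be left alone.
- garlic_1: Bystander: garlic bulb, 61 mm across; origin at its underside; to be left alone.
- garlic_2: Bystander: garlic bulb, 60 mm across; origin at its underside; to be left alone.
- lemon_1: Bystander: lemon, 78x55x56 mm; origin at its underside; to be left alone.
- teaspoon_2: Bystander: teaspoon lying flat, 139 mm long; origin at its underside; to be left alone.

How it is judged:
On the way, in this order (a step that is already met when the one before it is completed fails the run):
1. the jaws are wound fully open against their stops while the lid still lies on the pot (value of joint lid_knob above 3.45 rad and z of cooker_lid in the frame of cooker_pot below 0.126 m), for 0.2 s.
2. the lid is lifted clear of the pot (z of cooker_lid in the frame of cooker_pot above 0.148 m and contact force between cooker_lid and cooker_pot below 0.05 N and contact force between the fingers and cooker_lid above 1 N), for 0.2 s.
At the end, for the whole second after the job is handed in: The gripper alone holds the lid, its edge 50 to 120 mm above the pot's rim, centred over the pot within 30 mm, level within 0.10 rad and still (under 20 mm/s, 0.15 rad/s), jaws still open (knob above 3.4 rad); the pot stands upright within 30 mm of where it was (z of cooker_lid in the frame of cooker_pot between 0.168 and 0.238 m and horizontal distance between cooker_lid and cooker_pot below 0.03 m and angle between cooker_lid's own z axis and vertical below 0.1 rad and linear speed of cooker_lid below 0.02 m/s and angular speed of cooker_lid below 0.15 rad/s and contact force between the fingers and cooker_lid above 1 N and contact force between cooker_lid and cooker_pot below 0.05 N and value of joint lid_knob above 3.4 rad and angle between cooker_pot's own z axis and vertical below 0.03 rad and height (world z) of cooker_pot below 0.013 m and distance of cooker_pot from where it was at the start of the episode below 0.03 m); the arm keeps its last pose, push and grip.
It fails at once if the lid is tipped by more than 0.3 rad (17 degrees) (angle between cooker_lid's own z axis and vertical above 0.3 rad).
It fails at once if the pot is tipped by more than 0.1 rad, lifted by more than 10 mm or moved by more than 30 mm (angle between cooker_pot's own z axis and vertical above 0.1 rad or height (world z) of cooker_pot above 0.018 m or distance of cooker_pot from where it was at the start of the episode above 0.03 m).
It fails at once if one of the things around the cooker is moved by more than 20 mm (distance of any of funnel, jar, garlic_1, garlic_2, lemon_1, teaspoon_2 from where it was at the start of the episode above 0.02 m).
It also fails if it takes over 58 s, if anything falls off the work surface, if the arm or the gripper's body presses on something with over 40 N, if the wrist force passes 120 N, or if a joint passes its speed limit or range.

### The arm

A 6-joint arm with a two-finger parallel gripper is mounted at the origin on a cart in front of the work surface, level with it; the furniture and walls round the work are solid. World frame = base frame: x ahead of the robot, y to its left, z up, the work surface at z = 0. Lengths are in m, angles in rad, forces in N, time in s.
With the tool pointing down it reaches from about 0.3 to 0.825 m from the base axis. Payload 5.4 kg.
Tool frame: the origin (TCP) lies at the very end of the fingers, on their centre line; the grasp point (between the pads) lies 19 mm behind it; z points along the fingers, y is the line along which they close (so a half turn about z gives the same grasp; the last joint's range is limited). The gripper opens to 92 mm and grips with 3 to 60 N. Pads are 20 mm wide; open, the fingers measure 128 mm over their backs; the gripper's body (75 mm by 189 mm) begins 69 mm behind the grasp point.
Start: joints at [-1.378, 0.158, 1.597, -0, 1.386, -0.21], TCP at [0.225, -0.529, 0.215] pointing down, gripper open.
Joint ranges: [-2.91, 2.91], [-0.94, 2.29], [0.18, 2.7], [-1.29, 4.43], [0.17, 2.64], [-3, 3]. Speed limits (rad/s): [2.57, 2.57, 3.14, 3.14, 3.14, 3.14].

### API

Orientations are given as a rotation vector (axis times angle).
In Python, from workcell import bot gives the robot as it stands. Calls block until the motion is done:
- bot.goto(position, orientation): joint-space move of the TCP to a pose.
- bot.line_to(position, rot=None, max_speed=0.15): straight line of the TCP; rot=None keeps the orientation; max_speed is the mean speed in m/s.
- bot.set_joints(angles): joint-space move.
- bot.set_gripper(opening, newtons=None): opening from 0.0 (shut) to 1.0 (fully open); newtons is the grip in N (None keeps the last); returns when the fingers have stopped.
- bot.hold(seconds).
- bot.inverse_kinematics(position, orientation): joint angles nearest the present ones, or None.
- bot.read_camera(name): name is "scene" or "top"; returns a dict with "pixels" (400x640x3 uint8, blue, green, red), "fx", "fy", "cx", "cy" (pixels), "k1" (the pictures are not rectified: a ray, as slopes to the right and down, at radius r is drawn at 1 + k1 r^2 times it, then the intrinsics apply), "R" (3x3) and "t" (3): a world point X has camera coordinates R X + t. Camera axes: x right, y down, z forward; pixel columns grow to the right and rows downward; lengths in m; the calibration is good to about 2 mm. A picture is of the moment at which its call begins. There is no depth.
A pose or a line that the arm cannot do raises bot.MotionError and nothing moves.
- bot.job_done(): hands the job in; it is judged then, once.
Readings, each from a call of its own:
- bot.current_clock(): time.
- bot.current_joints(): joint angles.
- bot.current_joint_vel(): joint speeds.
- bot.current_effort(): joint torques, N m.
- bot.current_ee_pos(): TCP position.
- bot.current_tool_rot(): TCP orientation.
- bot.current_contact_force(): force on the tool from outside, world axes, zero at the start.
- bot.current_ft_torque(): the same for the moment, N m.
- bot.current_opening(): opening from 0.0 (shut) to 1.0 (fully open).
- bot.current_grip_force(): force on a finger pad.
Only numpy, scipy, OpenCV 4.12 (cv2) and the standard library are available. Lean on these libraries where they do the work, as an engineer would, in place of code of your own. Each camera call takes 0.05 s, during which the arm holds its last target. There are 200 camera calls.

## Working session

There is one attempt and no reset: what is moved stays moved. The work goes in short steps, each a Python script; the robot and the scene stay as the last script left them, time stands still between calls to the robot, and variables do not carry over. Pictures are saved under pics/ and viewed, at most 10 in all, crops included, and the job is handed in when it is done.

```bash
mkdir -p pics; cat > h.py <<'E'
import numpy as np, cv2
from workcell import bot
def snap(n,f):
    c=bot.read_camera(n); cv2.imwrite('pics/'+f,c['pixels']); np.savez('pics/'+f[:-4],**{k:np.array(v) for k,v in c.items()}); return c
def ray(c,u,v):
    K=np.array([[c['fx'],0,c['cx']],[0,c['fy'],c['cy']],[0,0,1.]])
    x,y=cv2.undistortPoints(np.array([[[u,v]]],float),K,np.array([float(c['k1']),0,0,0]))[0,0]
    R=np.array(c['R']);d=R.T@np.array([x,y,1]);o=-R.T@np.array(c['t']);return o,d/np.linalg.norm(d)
def tri(rs):
    A=0;b=0
    for o,d in rs:
        P=np.eye(3)-np.outer(d,d);A=A+P;b=b+P@o
    p=np.linalg.solve(A,b);return p,[np.linalg.norm(np.cross(p-o,d)) for o,d in rs]
def atz(r,z): o,d=r;return o+d*(z-o[2])/d[2]
def proj(c,X):
    q=np.array(c['R'])@X+np.array(c['t']);x,y=q[:2]/q[2];s=1+float(c['k1'])*(x*x+y*y)
    return float(c['fx'])*x*s+float(c['cx']),float(c['fy'])*y*s+float(c['cy'])
E
python3 - <<'E'
from h import *
for n in('scene','top'):
    c=snap(n,n+'0.png');print(n,-np.array(c['R']).T@np.array(c['t']),np.array(c['R']).round(2).tolist(),c['fx'],c['k1'])
print(bot.current_clock(),bot.current_tool_rot(),bot.current_opening())
E
```

```text
scene [-0.01508508 -0.60503142  1.05897068] [[0.81, -0.59, -0.0], [-0.41, -0.57, -0.71], [0.41, 0.58, -0.7]] 491.3510456929021 -0.1397504676974267
top [0.44397009 0.11808511 1.30027582] [[-0.02, -1.0, -0.01], [-1.0, 0.02, -0.08], [0.08, 0.01, -1.0]] 457.5231387360922 -0.0885714682836741
0.1 [-3.07652601e+00 -6.28081126e-01 -3.91097280e-05] 0.9984069339625726
```

View pics/scene0.png

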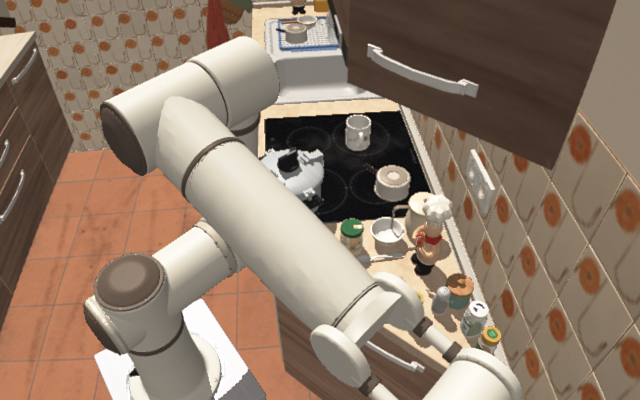

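View pics/top0.png

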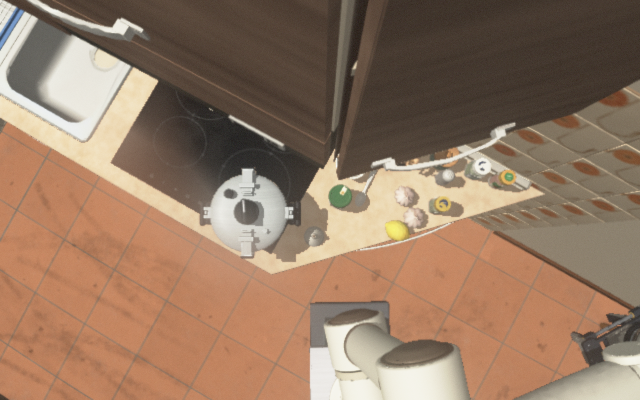

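The top view shows the cooker at about (248,213), with jaws along image vertical, grips at left and right, and the funnel at (315,237). In the scene view the arm hides the left of the cooker, and its knob is near (289,160). I'll enlarge both.

```bash
python3 - <<'E'
import cv2,numpy as np
a=cv2.imread('pics/top0.png')[160:270,190:330];b=cv2.imread('pics/scene0.png')[130:240,240:380]
a=cv2.resize(a,None,fx=5,fy=5,interpolation=2);b=cv2.resize(b,None,fx=5,fy=5,interpolation=2)
cv2.imwrite('pics/a.png',a);cv2.imwrite('pics/b.png',b)
E
```

```text
(no output)
```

View pics/a.png

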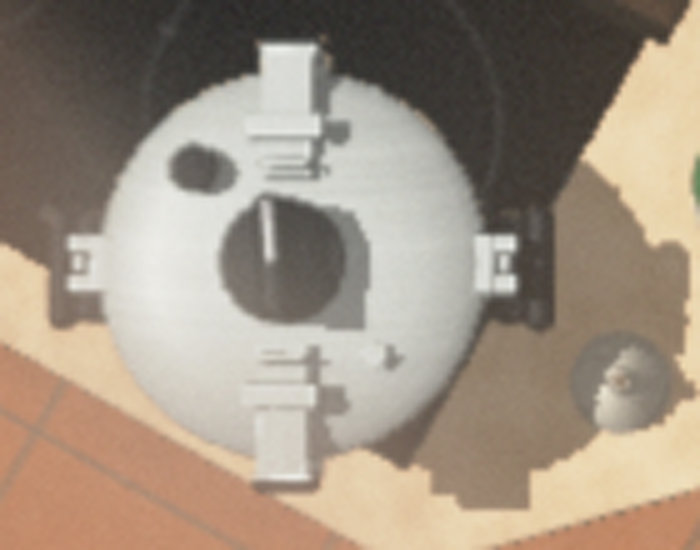

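View pics/b.png

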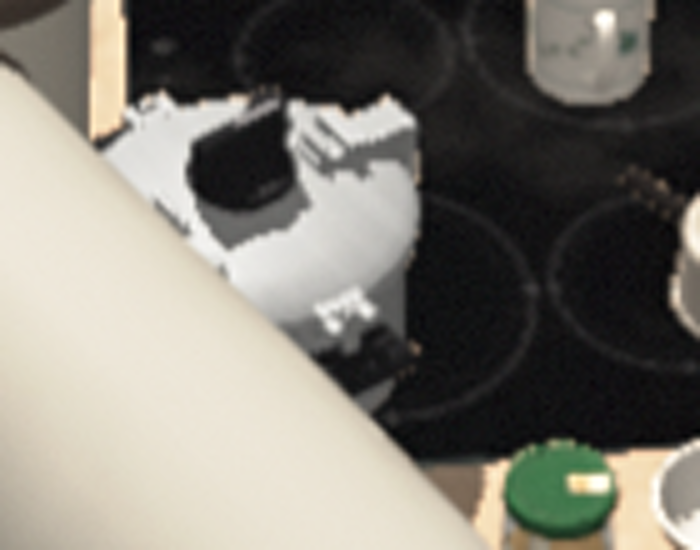

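The top crop shows the lid's forks at (85,262) and (497,262), and its jaw ends at (288,42) and (285,488). The bar's white mark runs from (265,198) to (271,262), so the bar is nearly along world x and slightly anticlockwise. In the scene crop the same mark runs from about (283,90) to (235,125).

```bash
python3 - <<'E'
from h import *
T=np.load('pics/top0.npz');S=np.load('pics/scene0.npz')
t=lambda u,v:ray(T,190+u/5-.4,160+v/5-.4)
s=lambda u,v:ray(S,240+u/5-.4,130+v/5-.4)
print('mark far',tri([t(265,200),s(280,92)]),'near',tri([t(271,262),s(238,124)]))
for n,u,v,z in [('forkL',85,262,.135),('forkR',497,262,.135),('jawfar',290,42,.14),('jawnear',286,488,.14),('markF',265,198,.197),('markN',271,262,.197),('domeL',103,262,.128),('domeR',483,262,.128),('funneltop',621,382,.058)]:
    print(n,atz(t(u,v),z).round(4))
# jaw outer corner triangulation in scene: right-top corner of +x jaw and right fork centre
print('jaw corner',tri([t(318,42),s(412,118)]),'forkR',tri([t(497,262),s(345,308)]))
E
```

```text
mark far (array([0.55009819, 0.30545722, 0.20590705]), [np.float64(0.0002584875503324302), np.float64(0.00025848755033252175)]) near (array([0.52071878, 0.30391707, 0.19825445]), [np.float64(0.0003832629642027648), np.float64(0.0003832629642026662)])
forkL [0.5265 0.4111 0.135 ]
forkR [0.5227 0.1988 0.135 ]
jawfar [0.6376 0.3037 0.14  ]
jawnear [0.4096 0.3071 0.14  ]
markF [0.5517 0.3071 0.197 ]
markN [0.5205 0.3043 0.197 ]
domeL [0.5268 0.4034 0.128 ]
domeR [0.5233 0.2065 0.128 ]
funneltop [0.4614 0.1378 0.058 ]
jaw corner (array([0.63150232, 0.28783756, 0.16004819]), [np.float64(0.002933130518656028), np.float64(0.002933130518656066)]) forkR (array([0.52101563, 0.19949942, 0.13842459]), [np.float64(0.001681769540557518), np.float64(0.0016817695405576924)])
```

Measured: pot axis about (0.5245, 0.305), lid yaw about -0.017 rad, bar top z about 0.20 m against 0.197 expected. The width over the jaws is about 0.23 m (shut) and the bar is at about +0.09 rad. Next I plan the wrist range.

```bash
cat >> h.py <<'E'
from scipy.spatial.transform import Rotation as Ro
def rv(th):  # tool down, closing axis y at angle th
    y=np.array([np.cos(th),np.sin(th),0]);z=np.array([0,0,-1.]);return Ro.from_matrix(np.c_[np.cross(y,z),y,z]).as_rotvec()
def yaw():
    y=Ro.from_rotvec(bot.current_tool_rot()).as_matrix()[:,1];return np.arctan2(y[1],y[0])
C=np.array([.5245,.305])
E
python3 - <<'E'
from h import *
print('yaw now',yaw())
T=np.load('pics/top0.npz')
print('cabinet pts z.52',[atz(ray(T,u,v),.52).round(3) for u,v in[(30,5),(330,165),(345,178),(500,150),(600,100)]])
for th in np.arange(-3,3.2,.3):
    q=bot.inverse_kinematics([*C,.30],rv(th));print(round(th,2),None if q is None else np.round(q,2))
a=np.arctan2(-.529,.225)
for r,z in[(.38,.33),(.4,.3)]: print(bot.inverse_kinematics([r*np.cos(a),r*np.sin(a),z],bot.current_tool_rot()))
E
```

```text
yaw now -1.1680253667081641
cabinet pts z.52 [array([0.899, 0.663, 0.52 ]), array([0.577, 0.1  , 0.52 ]), array([0.553, 0.075, 0.52 ]), array([ 0.598, -0.198,  0.52 ]), array([ 0.689, -0.392,  0.52 ])]
-3.0 [ 0.33  0.2   1.38 -0.    1.56 -2.96]
-2.7 None
-2.4 [ 0.33  0.2   1.38 -0.    1.56  2.73]
-2.1 [ 0.33  0.2   1.38 -0.    1.56  2.43]
-1.8 [ 0.33  0.2   1.38 -0.    1.56  2.13]
-1.5 [0.33 0.2  1.38 0.   1.56 1.83]
-1.2 [ 0.33  0.2   1.38 -0.    1.56  1.53]
-0.9 [ 0.33  0.2   1.38 -0.    1.56  1.23]
-0.6 [ 0.33  0.2   1.38 -0.    1.56  0.93]
-0.3 [ 0.33  0.2   1.38 -0.    1.56  0.63]
-0.0 [ 0.33  0.2   1.38 -0.    1.56  0.33]
0.3 [ 0.33  0.2   1.38 -0.    1.56  0.03]
0.6 [ 0.33  0.2   1.38 -0.    1.56 -0.27]
0.9 [ 0.33  0.2   1.38 -0.    1.56 -0.57]
1.2 [ 0.33  0.2   1.38 -0.    1.56 -0.87]
1.5 [ 0.33  0.2   1.38 -0.    1.56 -1.17]
1.8 [ 0.33  0.2   1.38  0.    1.56 -1.47]
2.1 [ 0.33  0.2   1.38  0.    1.56 -1.77]
2.4 [ 0.33  0.2   1.38 -0.    1.56 -2.07]
2.7 [ 0.33  0.2   1.38  0.    1.56 -2.37]
3.0 [ 0.33  0.2   1.38  0.    1.56 -2.67]
[-1.48950668e+00 -4.28226171e-01  1.90120460e+00 -1.68856347e-04
  1.67021449e+00 -3.21497666e-01]
[-1.47295666e+00 -3.65622025e-01  1.91410893e+00 -1.41556827e-04
  1.59470857e+00 -3.04934292e-01]
```

```bash
python3 - <<'E'
from h import *
th=.09-np.pi/2
a=np.arctan2(-.529,.225)
q=bot.inverse_kinematics([.38*np.cos(a),.38*np.sin(a),.33],bot.current_tool_rot())
bot.set_joints(q); q=np.array(q); q[0]=.30; q[5]=1.8; bot.set_joints(q)
bot.set_gripper(.7,30)
bot.goto([*C,.29],rv(th))
bot.line_to([*C,.215],max_speed=.1)
print(bot.current_clock(),bot.current_ee_pos(),yaw()-th,bot.current_contact_force(),bot.current_ft_torque())
snap('scene','s1.png');snap('top','t1.png')
s=cv2.resize(cv2.imread('pics/s1.png')[110:230,210:370],None,fx=5,fy=5,interpolation=2);cv2.imwrite('pics/s1c.png',s)
E
```

```text
5.5417 [0.52496728 0.30516531 0.21594299] -1.1346518834276509e-05 [ 0.63363703  0.09217253 -0.46079155] [0.01776321 0.01541387 0.01010596]
```

View pics/s1c.png

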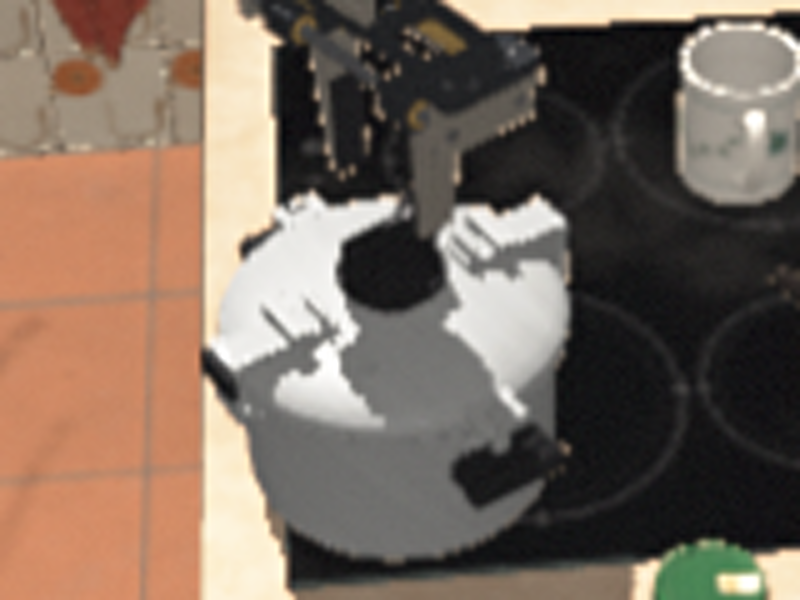

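The fingertips (340,170) and (430,235) straddle the bar (about 400,210), and the whole pot is visible and undisturbed. I'll descend, close and check.

```bash
python3 - <<'E'
from h import *
def st(m): print(m,round(bot.current_clock(),2),bot.current_ee_pos().round(4) if hasattr(bot.current_ee_pos(),'round') else bot.current_ee_pos(),'yaw',round(yaw(),3),'F',np.round(bot.current_contact_force(),2),'M',np.round(bot.current_ft_torque(),3),'op',round(bot.current_opening(),3),'g',bot.current_grip_force(),flush=True)
for z in(.19,.178,.171):
    bot.line_to([*C,z],max_speed=.06)
    st('down')
    if np.array(bot.current_contact_force())[2]>4: break
bot.set_gripper(0,30);bot.hold(.2);st('closed')
E
```

```text
down 6.21 [0.5243 0.305  0.1896] yaw -1.481 F [-0.11  0.17 -0.09] M [ 0.074  0.005 -0.013] op 0.699 g 0.0
down 6.56 [0.5241 0.3049 0.1773] yaw -1.481 F [ 0.56 -0.84 -1.1 ] M [ 0.015 -0.017  0.019] op 0.702 g 0.0
down 6.83 [0.5242 0.3049 0.1704] yaw -1.481 F [-0.12  0.21 -0.37] M [0.002 0.019 0.002] op 0.7 g 0.0
closed 7.81 [0.5244 0.3059 0.1711] yaw -1.481 F [ 0.31  5.66 -0.94] M [ 0.986  0.112 -0.067] op 0.171 g 29.967510402202606
```

```bash
cat >> h.py <<'E'
def st(m): print(m,round(bot.current_clock(),2),np.round(bot.current_ee_pos(),4),'yaw',round(yaw(),3),'F',np.round(bot.current_contact_force(),2),'M',np.round(bot.current_ft_torque(),3),'op',round(bot.current_opening(),3),flush=True)
E
python3 - <<'E'
from h import *
p=C+[0,.0015]
bot.line_to([*p,.171],max_speed=.02);st('shift')
q=np.array(bot.inverse_kinematics([*p,.171],rv(.09-np.pi/2)))
for k in range(6):
    q[5]-=.5; bot.set_joints(q); st(k)
    if abs(np.array(bot.current_ft_torque())[2])>.6 or np.linalg.norm(bot.current_contact_force())>25: break
E
```

```text
shift 8.06 [0.5244 0.3062 0.171 ] yaw -1.481 F [-1.49 -0.13  1.56] M [ 0.171  0.215 -0.064] op 0.177
0 8.61 [0.5243 0.3066 0.1711] yaw -0.983 F [-1.79  2.64  1.23] M [0.276 0.468 0.074] op 0.17
1 9.16 [0.5239 0.307  0.171 ] yaw -0.484 F [-3.85  2.99  2.62] M [0.496 0.631 0.117] op 0.172
2 9.71 [0.5239 0.307  0.171 ] yaw 0.016 F [-4.41  2.09  2.07] M [0.496 0.615 0.117] op 0.174
3 10.26 [0.5235 0.3069 0.171 ] yaw 0.516 F [-6.71  1.88  2.28] M [0.496 0.776 0.094] op 0.173
4 10.81 [0.5231 0.3066 0.171 ] yaw 1.016 F [-8.23  0.58  4.19] M [0.333 1.002 0.049] op 0.173
5 11.36 [0.523  0.3061 0.171 ] yaw 1.516 F [-8.17  0.07  5.6 ] M [0.13  1.124 0.048] op 0.173
```

```bash
python3 - <<'E'
from h import *
p=C+[-.002,.0018]
bot.line_to([*p,.171],max_speed=.02);st('shift')
q=np.array(bot.inverse_kinematics([*p,.171],bot.current_tool_rot()))
for k in range(9):
    q[5]-=.08; bot.set_joints(q);bot.hold(.15); st(k)
    if abs(np.array(bot.current_ft_torque())[2])>.45: break
E
```

```text
shift 11.61 [0.5227 0.3063 0.1711] yaw 1.517 F [-2.2  -1.54  2.36] M [-0.097  0.154  0.016] op 0.172
0 12.01 [0.5227 0.3062 0.171 ] yaw 1.595 F [-1.82 -3.51  2.76] M [-0.432  0.191  0.087] op 0.173
1 12.41 [0.5227 0.3065 0.171 ] yaw 1.675 F [-0.69 -4.19  2.43] M [-0.645  0.084  0.032] op 0.168
2 12.81 [0.5227 0.3067 0.171 ] yaw 1.756 F [ 0.17 -4.11  1.56] M [-0.626 -0.187  0.079] op 0.171
3 13.21 [0.5227 0.3069 0.171 ] yaw 1.836 F [ 0.54 -3.32  1.2 ] M [-0.539 -0.345  0.006] op 0.173
4 13.61 [0.5226 0.3069 0.171 ] yaw 1.916 F [ 1.83 -2.72  1.13] M [-0.422 -0.435  0.011] op 0.172
5 14.01 [0.5226 0.3069 0.171 ] yaw 1.996 F [ 1.72 -2.1   0.01] M [-0.393 -0.496  0.023] op 0.171
6 14.41 [0.5223 0.3071 0.171 ] yaw 2.075 F [-0.25 -0.08  1.48] M [-0.145 -0.198 -0.719] op 0.177
```

A hard stop shows in the torque at yaw 2.075, where 2.01 was expected. I'll ease the torque and check that the jaws are out.

```bash
python3 - <<'E'
from h import *
q=np.array(bot.inverse_kinematics([.5225,.3068,.171],bot.current_tool_rot()))
q[5]+=.035; bot.set_joints(q); bot.set_gripper(0,40); bot.hold(.3); st('eased')
t=snap('top','t2.png');s=snap('scene','s2.png')
a=cv2.resize(t['pixels'][160:265,190:310],None,fx=3.3,fy=3.3,interpolation=2);b=cv2.resize(s['pixels'][130:235,240:360],None,fx=3.3,fy=3.3,interpolation=2)
c=np.hstack([a,b]);print(c.shape);cv2.imwrite('pics/c2.png',c)
E
```

```text
eased 15.18 [0.5224 0.307  0.171 ] yaw 2.04 F [-0.82  1.11  2.11] M [ 0.195 -0.053 -0.576] op 0.17
(346, 792, 3)
```

View pics/c2.png

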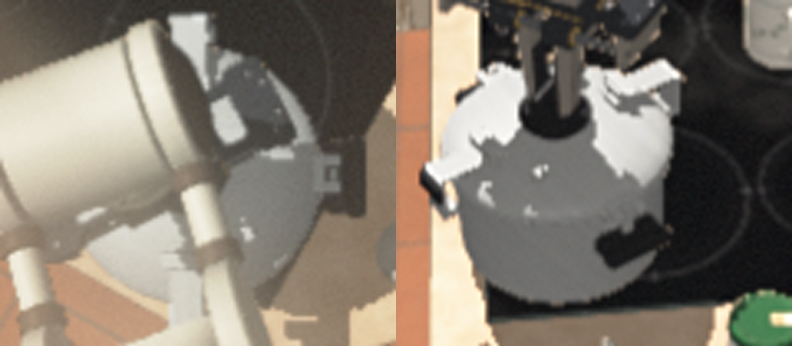

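The far jaw's end moved from row 168.4 to 163.9, about 11 mm further out, so the jaws are open. The right fork is still at (289,212), so the pot has not turned. Now the lift, watching the force.

```bash
python3 - <<'E'
from h import *
p=[.5225,.3068]
q=np.array(bot.current_joints());q[5]+=.03;bot.set_joints(q);st('eased')
for z in(.174,.178,.183,.19,.20,.215,.235,.251):
    bot.line_to([*p,z],max_speed=.03);st(z)
    if np.array(bot.current_contact_force())[2]<-14: print('STUCK');break
bot.hold(.5);st('end')
t=snap('top','t3.png');s=snap('scene','s3.png')
a=cv2.resize(t['pixels'][160:265,190:310],None,fx=3.3,fy=3.3,interpolation=2);b=cv2.resize(s['pixels'][120:225,240:360],None,fx=3.3,fy=3.3,interpolation=2)
cv2.imwrite('pics/c3.png',np.hstack([a,b]))
E
```

```text
eased 15.53 [0.5223 0.307  0.171 ] yaw 2.011 F [0.08 0.25 2.22] M [ 0.184 -0.066 -0.083] op 0.167
0.174 15.78 [0.5218 0.3064 0.1728] yaw 2.01 F [-0.22 -0.62 -4.29] M [ 0.08  -0.238 -0.018] op 0.175
0.178 16.06 [0.5224 0.3068 0.178 ] yaw 2.01 F [-0.46  0.24 -5.33] M [ 0.092 -0.114  0.002] op 0.172
0.183 16.38 [0.5227 0.3069 0.1834] yaw 2.01 F [ 0.31  0.48 -4.15] M [ 0.089 -0.111 -0.027] op 0.17
0.19 16.76 [0.5227 0.3069 0.1904] yaw 2.01 F [-0.98 -0.77 -5.19] M [ 0.156 -0.134 -0.005] op 0.172
0.2 17.24 [0.5226 0.3069 0.2003] yaw 2.01 F [ 0.5   1.97 -4.62] M [ 0.05  -0.145  0.002] op 0.174
0.215 17.89 [0.5225 0.3068 0.215 ] yaw 2.01 F [ 0.16  0.4  -5.81] M [ 0.089 -0.146 -0.013] op 0.169
0.235 18.71 [0.5224 0.3068 0.2348] yaw 2.01 F [-0.01  0.09 -5.27] M [ 0.041 -0.096  0.057] op 0.17
0.251 19.39 [0.5225 0.3068 0.251 ] yaw 2.01 F [ 0.81  0.67 -4.88] M [ 0.113 -0.154 -0.035] op 0.171
end 19.89 [0.5225 0.3068 0.251 ] yaw 2.01 F [-0.44  0.07 -4.34] M [ 0.117 -0.128 -0.034] op 0.171
```

View pics/c3.png

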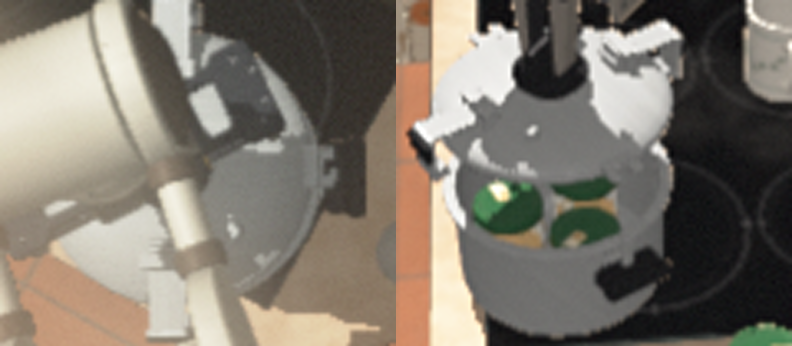

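The lid hangs level and centred about 80 mm above the pot, with the jars visible inside at (510,200) and (585,228). The pot has not moved, and the 5 N load matches the lid's weight.

```bash
python3 - <<'E'
from h import *
print(bot.job_done())
E
```

```text
the job is handed in; nothing more can be done
None
```

I wound the jaws open to their stops, lifted the lid straight up, and handed the job in with the gripper holding it level about 80 mm above the rim, centred over the pot; the pot had not visibly moved, and the arm's clock read about 20 s. The judge returned no verdict.

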